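Clear the soap planer's bed and hold the dead-man lever

TASK

Using the scraper block, sweep all five soap trimmings off the planer's bed into the scrap tray at the bed's open end, without touching them with the gripper, and stand the scraper back upright on the bench. Only when the bed is clear, press the spring-loaded dead-man lever down to its middle position, where it is level, and finish while still holding it there; never push it right down to its stop, which trips it. Leave the soap bars, bowl and bottle where they are.

Things in the scene. Friction and masses are not known exactly. Their poses are not given: they have to be found in the camera images.
- planer: fixed soap planer, 170 (x) x 360 (y) mm, z up; origin at bench level below point bed. Its bed, top 45 mm above the bench, is a flat channel along y from y = -90 mm (open end, at the scrap tray) to y = +110 mm (white cutter head, 100 mm high, 70 mm long). The channel is 150 mm wide between fences 10 mm thick (x = 75 to 85 mm, both sides) that rise 12 mm above the bed
- bed (a point): point on the top of the planer's bed, midway between the fences, 45 mm above the bench; axes as the planer's. The bed reaches from y = -90 mm to y = +110 mm of this point
- tray (a point): centre of the inner floor of the scrap tray, 6 mm above the bench, 133 mm from point bed towards the planer's -y; axes as the planer's. Open-topped tray fixed to the bed's open end: inside 160 (x) x 86 (y) mm, outer walls up to 35 mm above the bench; the bed's end face is its +y wall
- chip0: soap trimming, a loose half cream, half reddish block 30 (its x) x 18 (its y) x 16 mm, 10 g; origin at the centre of its underside as it first lies on the bed. Starts at any yaw on the planer's bed, between 55 mm and -70 mm along the planer's y
- chip1: soap trimming, a loose half cream, half reddish block 30 (its x) x 18 (its y) x 16 mm, 10 g; origin at the centre of its underside as it first lies on the bed. Starts at any yaw on the planer's bed, between 55 mm and -70 mm along the planer's y
- chip2: soap trimming, a loose half cream, half reddish block 30 (its x) x 18 (its y) x 16 mm, 10 g; origin at the centre of its underside as it first lies on the bed. Starts at any yaw on the planer's bed, between 55 mm and -70 mm along the planer's y
- chip3: soap trimming, a loose half cream, half reddish block 30 (its x) x 18 (its y) x 16 mm, 10 g; origin at the centre of its underside as it first lies on the bed. Starts at any yaw on the planer's bed, between 55 mm and -70 mm along the planer's y
- chip4: soap trimming, a loose half cream, half reddish block 30 (its x) x 18 (its y) x 16 mm, 10 g; origin at the centre of its underside as it first lies on the bed. Starts at any yaw on the planer's bed, between 55 mm and -70 mm along the planer's y
- scraper: loose scraper block standing upright on the bench, about 0.2 kg: a white plastic foot 135 (its x) x 30 (its y) mm, 20 mm high, and on it a wooden grip 110 (x) x 22 (y) mm up to 80 mm above the underside. Origin at the centre of the underside, z up. Grip it from above across the 22 mm
- stand: fixed lever stand: dark base plate 240 (x) x 100 (y) x 12 mm; two grey cheeks near its +x end (x = 38 to 93 mm, y = -32 to 32 mm) up to 142 mm above the bench. Origin under the plate's centre, z up. The lever points from the cheeks towards -x, over the plate. Stand and scraper are left and right of the planer, either way round
- lever_hinge (a point): the lever's hinge axis (along the stand's y), 120 mm above the bench, at x = +60 mm of the stand's origin; axes as the stand's
- lever_pad (a point): centre of the top face of the black pad on the lever, 110 mm from the hinge along the lever and 8 mm above the lever's centre line; the pad is 56 (along the lever) x 36 mm, 16 mm thick, and moves with the lever. When the lever is level it lies 128 mm above the bench, 110 mm from the hinge towards the stand's -x
- lever (a joint): lever angle in rad: 0 at rest (lever points 0.32 rad above level), 0.32 level (the middle position), 0.64 at the lower stop. A spring returns it: pressing on the pad's centre takes about 3.5 N to start, 7.5 N at level and 11.5 N at the stop
- soap_a: bystander: loose soap bar 55 (x) x 85 (y) x 30 mm, origin at the centre of its underside
- soap_b: bystander: loose soap bar, the same
- bowl: bystander: loose steel bowl, 130 mm across, 60 mm high, origin under its centre
- bottle: bystander: loose white bottle, 64 mm across, 190 mm high, origin under its centre
Mind the look-alikes: they are no part of the job. Leave any purple look-alike of the chip4 alone.

How it is judged:
On the way, in this order (a step that is already met when the one before it is completed fails the run):
1. all five trimmings are in the scrap tray (x of chip0 in the frame of tray between -0.08 and 0.08 m and y of chip0 in the frame of tray between -0.05 and 0.05 m and z of each of chip0, chip1, chip2, chip3, chip4 in the frame of tray below 0.03 m and x of chip1 in the frame of tray between -0.08 and 0.08 m and y of chip1 in the frame of tray between -0.05 and 0.05 m and x of chip2 in the frame of tray between -0.08 and 0.08 m and y of chip2 in the frame of tray between -0.05 and 0.05 m and x of chip3 in the frame of tray between -0.08 and 0.08 m and y of chip3 in the frame of tray between -0.05 and 0.05 m and x of chip4 in the frame of tray between -0.08 and 0.08 m and y of chip4 in the frame of tray between -0.05 and 0.05 m), for 0.2 s.
2. the scraper stands upright on the bench, let go (height (world z) of scraper below 0.004 m and angle between scraper's own z axis and vertical below 0.15 rad and contact force between each of the arm, the fingers and scraper below 0.1 N), for 0.2 s.
At the end, for the whole second after the job is handed in: All five trimmings lie in the scrap tray; the scraper stands upright (within 0.15 rad) on the bench, let go; the robot still presses the lever with over 1 N and holds it still and level: 0.32 within 0.10 rad (pad height within about 11 mm). The program finishes while holding it (all of step 1 and all of step 2 and value of joint lever between 0.22 and 0.42 rad and velocity of joint lever between -0.05 and 0.05 rad/s and contact force between any of the fingers, the arm and stand above 1 N); the arm keeps its last pose, push and grip.
It fails at once if the gripper's fingers push a trimming (contact force between the fingers and chip0 above 0.5 N or contact force between the fingers and chip1 above 0.5 N or contact force between the fingers and chip2 above 0.5 N or contact force between the fingers and chip3 above 0.5 N or contact force between the fingers and chip4 above 0.5 N).
It fails at once if the lever is pressed (over 0.10 rad) before all trimmings are in the tray (value of joint lever above 0.1 rad and not ((x of chip0 in the frame of tray between -0.08 and 0.08 m and y of chip0 in the frame of tray between -0.05 and 0.05 m and z of chip0 in the frame of tray below 0.03 m) and (x of chip1 in the frame of tray between -0.08 and 0.08 m and y of chip1 in the frame of tray between -0.05 and 0.05 m and z of chip1 in the frame of tray below 0.03 m) and (x of chip2 in the frame of tray between -0.08 and 0.08 m and y of chip2 in the frame of tray between -0.05 and 0.05 m and z of chip2 in the frame of tray below 0.03 m) and (x of chip3 in the frame of tray between -0.08 and 0.08 m and y of chip3 in the frame of tray between -0.05 and 0.05 m and z of chip3 in the frame of tray below 0.03 m) and (x of chip4 in the frame of tray between -0.08 and 0.08 m and y of chip4 in the frame of tray between -0.05 and 0.05 m and z of chip4 in the frame of tray below 0.03 m))).
It fails at once if the lever is pushed down to its stop (over 0.58 rad) (value of joint lever above 0.58 rad).
It fails at once if a bystander is moved by more than 30 mm (distance of any of soap_a, soap_b, bowl, bottle from where it was at the start of the episode above 0.03 m).
It also fails if it takes over 72 s, if anything falls off the work surface, if the arm or the gripper's body presses on something with over 40 N, if the wrist force passes 120 N, or if a joint passes its speed limit or range.

ROBOT

A 6-joint arm with a two-finger parallel gripper is mounted at the origin on the work surface. World frame = base frame: x ahead of the robot, y to its left, z up, the work surface at z = 0. Lengths are in m, angles in rad, forces in N, time in s.
With the tool pointing down it reaches from about 0.35 to 0.975 m from the base axis. Payload 4.9 kg.
Tool frame: the origin (TCP) lies at the very end of the fingers, on their centre line; the grasp point (between the pads) lies hold_point_z behind it (hold_point_z is the distance from the TCP to the grasp point, in m); z points along the fingers, y is the direction in which the jaws open and shut (so a half turn about z gives the same grasp; the last joint's range is limited). The gripper opens to 85 mm and grips with 20 to 120 N. Pads are 22 mm wide; open, the fingers measure 114 mm over their backs; the gripper's body (76 mm by 85 mm) begins 54 mm behind the grasp point. The pads swing forward as they close: fully open they stand 13 mm farther back than shut.
Start: joints at [1.01, 0.053, 1.613, -0, 1.476, -0.119], TCP at [0.267, 0.565, 0.231] pointing down, gripper open.
Joint ranges: [-3.01, 3.01], [-1.01, 2.22], [0.06, 2.58], [-1.02, 4.17], [0.09, 2.62], [-3.14, 3.14]. Speed limits (rad/s): [2.57, 2.57, 3.14, 3.14, 3.14, 3.14].

INTERFACE

Orientations are given as a rotation vector (axis times angle).
In Python, from plant import * gives the robot as it stands.
- The arm moves only by the shell command python3 -m pendant 'ROWS'. ROWS is JSON, a list of rows, each a list of 3 entries, a list of its own where there are three numbers: the closure, from -1 (fully open) to 1 (shut), then the shift along the tool's x, y, z in mm, then the turn, a rotation vector about the tool's x, y, z in degrees. In form: [[gripper, [dx, dy, dz], [wx, wy, wz]], ...]. A call has 1 to 10 rows; each row shifts and turns the pose as measured when the row begins, along the tool's axes as they then stand; what a row does not reach is not made up. A row lasts 1/10 s, in which the tool goes at most 50 mm and 8.59 degrees, less where a joint would pass 70% of its speed; a pose out of reach is approached as far as the arm can. A call is refused whole if a number of a shift passes 50 or a number of a turn 8.59, either way. A call with a gripper value outside its range is refused whole. The fingers move at their own pace and stop on an object; the grip force is fixed at half the most. Time passes only in rows, so rows that do not move let the fingers close. It gives the time, the measured TCP pose, the force and the opening at its end, in the units of the state.
- read_state(): the state, without advancing time (a new reading comes with each control period).
- camera(name): name is "scene" or "side" or "wrist"; returns a dict with "image" (480x640x3 uint8, red, green, blue), "depth" (480x640 float32, m along the optical axis (not along the pixel's ray), 0 where there is no reading), "K" (3x3 intrinsics, pixels), "R" (3x3) and "t" (3): a world point X has camera coordinates R X + t. Camera axes: x right, y down, z forward; pixel columns grow to the right and rows downward; lengths in m; the calibration is good to about 2 mm. The wrist camera is an equidistant fisheye: a pixel r from the principal point sees the ray r / f radians off the axis. A picture is of the moment at which its call begins.
- hand_in(): hands the job in, once; it reports no verdict.
The state is a dict: "clock": time; "joints": joint angles; "dq": joint speeds; "effort": joint torques, N m; "ee_pos": TCP position; "ee_rot": TCP orientation; "ft_force": force on the tool from outside, world axes, zero at the start; "moment": the same for the moment, N m; "width": finger opening in m.
Only numpy, scipy, OpenCV 4.12 (cv2) and the standard library are available. Lean on these libraries where they do the work, as an engineer would, in place of code of your own. Each camera call takes 0.05 s, during which the arm holds its last target. There are 200 camera calls.

## Working session

There is one attempt and no reset: what is moved stays moved. The work goes in short steps, Python scripts to look and compute and a shell command to move; the robot and the scene stay as the last step left them, time stands still between calls to the robot, and variables do not carry over. Pictures are saved under pics/ and viewed, about 8 in all and at most 12, crops included, and the job is handed in when it is done.

```bash
ls; mkdir -p pics; python3 - <<'E'
from plant import *
import cv2, pickle
s=read_state(); print({k:s[k] for k in('clock','ee_pos','ee_rot','ft_force','width')})
for n in("scene","side"):
    c=camera(n); pickle.dump(c,open(n+'.pkl','wb')); cv2.imwrite(f'pics/{n}0.png',c['image'][:,:,::-1]); print(n,-c['R'].T@c['t'])
try: print(hold_point_z)
except Exception as e: print(e)
E
```

```text
pics
{'clock': 0.0, 'ee_pos': array([0.26691622, 0.56446214, 0.23003877]), 'ee_rot': array([-6.88226192e-01, -3.06458223e+00,  3.04592952e-03]), 'ft_force': array([ 1.30571716, -0.23120428, -0.03061081]), 'width': 0.08569995062061592}
scene [0.92728587 0.55170644 1.10828951]
side [0.16029089 0.4435824  0.86096696]
0.0187
```

View pics/scene0.png

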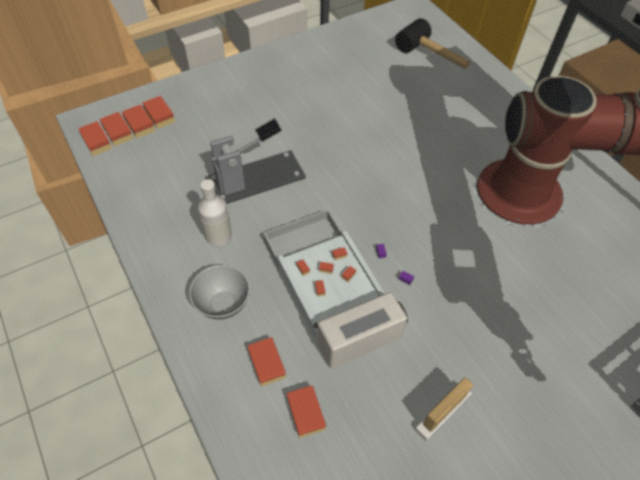

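View pics/side0.png

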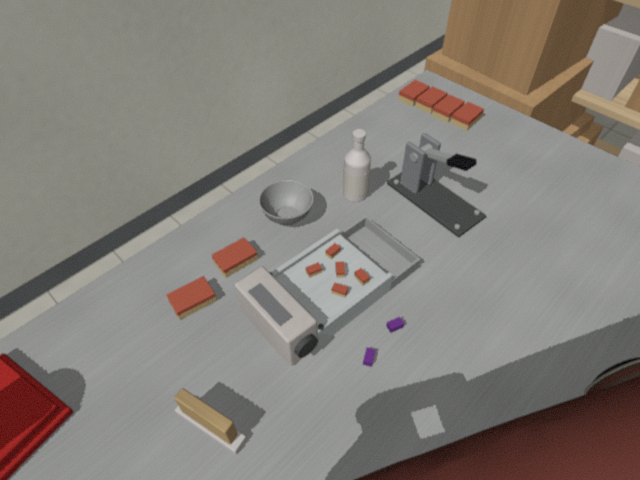

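The scene view shows the planer centred at about (335,285), with its tray end at the upper left. The scraper is at (445,407), the stand at (240,170) with its pad at (268,130), the bowl at (218,290), the bottle at (215,215) and the purple look-alikes at (381,250) and (406,277). The five trimmings are at about (303,266), (326,267), (339,253), (349,273) and (320,288).

```bash
cat > h.py <<'E'
import numpy as np, cv2, pickle
def xyz(c):
    K,R,t,d=c['K'],c['R'],c['t'],c['depth']
    v,u=np.mgrid[:480,:640]
    P=np.stack([(u-K[0,2])/K[0,0]*d,(v-K[1,2])/K[1,1]*d,d],-1)
    return (P-t)@R
def box(c,P,roi,zlo,zhi):
    u0,v0,u1,v1=roi; Q=P[v0:v1,u0:u1].reshape(-1,3); d=c['depth'][v0:v1,u0:u1].ravel()
    Q=Q[(d>0)&(Q[:,2]>zlo)&(Q[:,2]<zhi)]
    r=cv2.minAreaRect((Q[:,:2]*1000).astype(np.float32)); return len(Q),np.round(r[0],1),np.round(r[1],1),round(r[2],1),np.round(np.median(Q[:,2])*1000,1)
E
python3 - <<'E'
from h import *
for n,rois in (("scene",dict(scr=(410,370,480,440),head=(310,290,415,370),bed=(270,220,390,320),cheek=(200,130,250,200),pad=(254,115,284,142),plate=(205,145,310,205))),
 ("side",dict(scr=(165,380,255,455),head=(228,260,330,372),bed=(275,225,395,325),cheek=(400,130,445,195),pad=(444,148,480,175),plate=(380,165,490,240)))):
    c=pickle.load(open(n+'.pkl','rb')); P=xyz(c); print(n)
    for k,z in dict(scr=(.07,.09),head=(.093,.108),bed=(.04,.05),cheek=(.134,.15),pad=(.13,.2),plate=(.008,.016)).items(): print(k,*box(c,P,rois[k],*z))
    print('bench z',np.median(P[400:420,350:400,2]) if n=='scene' else np.median(P[330:350,480:520,2]))
    hsv=cv2.cvtColor(c['image'],cv2.COLOR_RGB2HSV); u0,v0,u1,v1=rois['bed']
    m=np.zeros((480,640),np.uint8); m[v0:v1,u0:u1]=((hsv[...,1]>110)&((hsv[...,0]<15)|(hsv[...,0]>172)))[v0:v1,u0:u1]
    N,L,S,C=cv2.connectedComponentsWithStats(m)
    for i in range(1,N):
        if S[i,4]>25: print('chip',C[i].round(),S[i,4],np.median(P[L==i],0).round(4))
E
```

```text
scene
scr 691 [515.8 368.4] [111.4  21.5] 12.7 79.9
head 2685 [578.8 156.2] [ 71.3 169.6] 85.9 100.2
bed 3984 [570.6  -1.8] [204.6 167.4] 84.1 45.3
cheek 408 [ 655.6 -309.5] [202.1  92.6] 60.0 140.3
pad 395 [ 530.3 -355.8] [39.8 69.4] 83.3 159.2
plate 1851 [ 567.9 -360.4] [105.6 240.1] 84.0 12.2
bench z 0.0004908048510977461
chip [339. 253.] 97 [ 0.5213 -0.0255  0.0613]
chip [303. 267.] 93 [ 0.6099 -0.0337  0.0606]
chip [326. 267.] 96 [ 0.5655 -0.0081  0.0607]
chip [348. 273.] 99 [0.5314 0.0294 0.0608]
chip [320. 287.] 100 [0.6031 0.03   0.0608]
side
scr 976 [515.  368.8] [111.   22.9] 12.8 80.7
head 2924 [577.  156.5] [ 70.6 169.8] 85.6 100.8
bed 4404 [563.   14.2] [187.2 163.9] 85.5 45.8
cheek 363 [ 612.1 -363. ] [ 68.7 102.4] 82.3 140.8
pad 405 [ 537.2 -354.3] [40.  81.5] 87.5 160.2
plate 2253 [ 546.5 -326.2] [242.1 237.8] 34.8 12.3
bench z 0.0003201508353443788
chip [333. 250.] 102 [ 0.6055 -0.0321  0.0612]
chip [313. 269.] 115 [0.599  0.032  0.0611]
chip [340. 268.] 99 [ 0.5609 -0.0068  0.0614]
chip [362. 276.] 122 [ 0.5176 -0.0241  0.0609]
chip [340. 289.] 123 [0.5262 0.0314 0.0611]
```

```bash
cat >> h.py <<'E'
def to(x,y,z,yaw=None):
    "print tool-frame shift (mm) to a world target and turn (deg) putting tool y at yaw, tool straight down"
    from plant import read_state
    from scipy.spatial.transform import Rotation as Ro
    s=read_state(); R=Ro.from_rotvec(s['ee_rot']); M=R.as_matrix(); p=s['ee_pos']*1000
    print('t',round(s['clock'],2),'p',p.round(1),'yaw',np.degrees(np.arctan2(M[1,1],M[0,1])).round(1),'F',s['ft_force'].round(1),'w',round(s['width']*1000,1),'j',s['joints'].round(2))
    if yaw is not None:
        a=np.radians(yaw); Y=np.array([np.cos(a),np.sin(a),0]); Z=np.array([0,0,-1.]); T=np.c_[np.cross(Y,Z),Y,Z]
        print(' turn',np.degrees((R.inv()*Ro.from_matrix(T)).as_rotvec()).round(1)); M=T if 0 else M
        print(' shift after turn',(T.T@(np.array([x,y,z])-p)).round(1))
    print(' shift now',(M.T@(np.array([x,y,z])-p)).round(1))
E
python3 -m pendant '[[-1,[0,0,0],[0,0,-7.6]],[-1,[0,0,0],[0,0,-7.6]],[-1,[0,0,0],[0,0,-7.6]],[-1,[0,0,0],[0,0,-7.6]],[-1,[0,0,0],[0,0,-7.6]],[-1,[0,0,0],[0,0,0]]]'
python3 -c "from h import *;to(515.3,368.6,120,102.7)"
```

```text
clock: 0.7
ee_pos: [0.2657, 0.5626, 0.2256]
ee_rot: [0.387, -3.112, 0.011]
ft_force: [0.6, 0.7, 0.3]
width: 0.0853
t 0.7 p [265.7 562.6 225.6] yaw 104.2 F [0.6 0.7 0.3] w 85.3 j [ 1.01  0.06  1.62 -0.    1.48 -0.81]
 turn [-0.4 -0.4  1.5]
 shift after turn [-200.8 -244.1  105.6]
 shift now [-195.2 -248.5  105.9]
```

```bash
python3 -m pendant '[[-1,[-28,-35,8],[0,0,1]],[-1,[-28,-35,8],[0,0,0.5]],[-1,[-28,-35,8],[0,0,0]],[-1,[-28,-35,8],[0,0,0]],[-1,[-28,-35,8],[0,0,0]],[-1,[-28,-35,8],[0,0,0]],[-1,[-28,-35,0],[0,0,0]],[-1,[0,0,0],[0,0,0]]]'
python3 -c "from h import *;to(515.3,368.6,120,102.7)"
```

```text
clock: 1.5
ee_pos: [0.516, 0.3589, 0.1733]
ee_rot: [0.313, -3.118, 0.012]
ft_force: [-0.6, 0.8, 0.7]
width: 0.0856
t 1.5 p [516.  358.9 173.3] yaw 101.5 F [-0.6  0.8  0.7] w 85.6 j [ 0.49  0.11  1.65 -0.    1.39 -1.28]
 turn [-0.4 -0.5 -1.2]
 shift after turn [-1.4  9.6 53.3]
 shift now [-1.7 10.  53.2]
```

```bash
python3 -m pendant '[[-1,[-1,10,0],[-0.4,-0.5,-1.2]],[-1,[0,0,25],[0,0,0]],[-1,[0,0,0],[0,0,0]]]'
python3 - <<'E'
from h import *; from plant import *
to(515.3,368.6,40,102.7)
c=camera('wrist'); cv2.imwrite('pics/w1.png',c['image'][:,:,::-1])
E
```

```text
clock: 1.8
ee_pos: [0.5141, 0.3705, 0.1472]
ee_rot: [0.34, -3.122, -0.004]
ft_force: [-0.7, -1.2, -0.7]
width: 0.0854
t 1.8 p [514.1 370.5 147.2] yaw 102.4 F [-0.7 -1.2 -0.7] w 85.4 j [ 0.51  0.14  1.67  0.    1.34 -1.28]
 turn [ 0.2 -0.  -0.3]
 shift after turn [ -0.7  -2.1 107.2]
 shift now [ -0.8  -2.4 107.2]
```

View pics/w1.png

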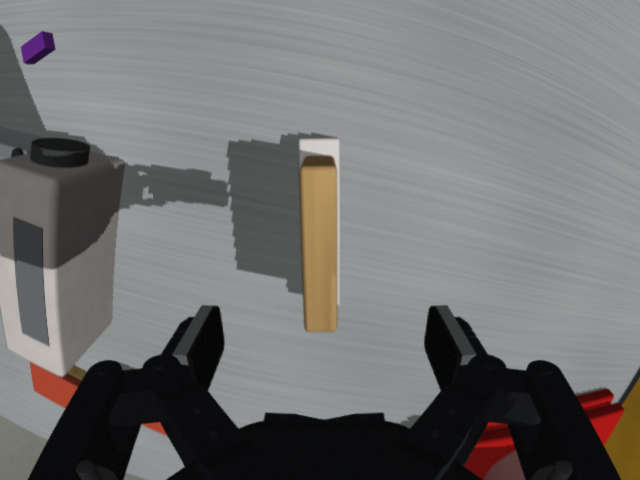

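The wrist view shows the scraper grip at columns 303–338. It lies square between the open pads at about 207 and 443, so I'm going down.

```bash
python3 -m pendant '[[-1,[-1,-2,25],[0,0,0]],[-1,[0,0,25],[0,0,0]],[-1,[0,0,25],[0,0,0]],[-1,[0,0,25],[0,0,0]],[-1,[0,0,0],[0,0,0]]]'
python3 -c "from h import *;to(515.3,368.6,40,102.7)"
```

```text
clock: 2.35
ee_pos: [0.5182, 0.3795, 0.0573]
ee_rot: [-0.349, 3.105, 0.019]
ft_force: [-0.9, 0.9, -0.8]
width: 0.0855
t 2.35 p [518.2 379.5  57.3] yaw 102.8 F [-0.9  0.9 -0.8] w 85.5 j [ 0.51  0.24  1.71  0.    1.17 -1.28]
 turn [0.6 1.  0.1]
 shift after turn [  5.3 -10.   17.3]
 shift now [  5.6 -10.2  17.1]
```

```bash
python3 -m pendant '[[-1,[5,-10,8],[0.6,1,0]],[-1,[0,0,8],[0,0,0]],[-1,[0,0,0],[0,0,0]]]'
python3 -c "from h import *;to(515.3,368.6,40,102.7)"
```

```text
clock: 2.65
ee_pos: [0.5171, 0.3709, 0.0453]
ee_rot: [-0.353, 3.116, 0.002]
ft_force: [-0.3, -0.8, 0.5]
width: 0.0853
t 2.65 p [517.1 370.9  45.3] yaw 102.9 F [-0.3 -0.8  0.5] w 85.3 j [ 0.51  0.25  1.72 -0.    1.16 -1.29]
 turn [0.  0.3 0.2]
 shift after turn [ 2.3 -1.9  5.3]
 shift now [ 2.3 -1.9  5.3]
```

```bash
python3 -m pendant '[[-1,[2,-2,5],[0,0.3,0]],[1,[0,0,0],[0,0,0]],[1,[0,0,0],[0,0,0]],[1,[0,0,0],[0,0,0]],[1,[0,0,0],[0,0,0]],[1,[0,0,0],[0,0,0]],[1,[0,0,0],[0,0,0]],[1,[0,0,0],[0,0,0]]]'
python3 -c "from h import *;to(515.3,368.6,180,102.7)"
```

```text
clock: 3.45
ee_pos: [0.5176, 0.3692, 0.0433]
ee_rot: [-0.353, 3.117, 0.004]
ft_force: [0.8, 1.2, -0.1]
width: 0.0213
t 3.45 p [517.6 369.2  43.3] yaw 102.9 F [ 0.8  1.2 -0.1] w 21.3 j [ 0.5   0.25  1.72  0.    1.16 -1.29]
 turn [0.1 0.3 0.2]
 shift after turn [   2.3   -0.  -136.7]
 shift now [   1.6    0.3 -136.7]
```

```bash
python3 -m pendant '[[1,[0,0,-15],[0,0,0]],[1,[0,0,-30],[0,0,0]],[1,[0,0,-30],[0,0,0]],[1,[0,0,-35],[0,0,0]],[1,[0,0,-35],[0,0,0]],[1,[0,0,-15],[0,0,-5]],[1,[0,0,0],[0,0,-5]],[1,[0,0,0],[0,0,0]]]'
python3 -c "from h import *;to(572.0,69,190,85.8)"
```

```text
clock: 4.25
ee_pos: [0.5141, 0.3675, 0.2117]
ee_rot: [0.633, -3.077, -0.002]
ft_force: [0.1, -0.0, -2.4]
width: 0.0216
t 4.25 p [514.1 367.5 211.7] yaw 113.3 F [ 0.1 -0.  -2.4] w 21.6 j [ 0.5   0.08  1.62  0.    1.44 -1.47]
 turn [ 0.1 -0.  27.5]
 shift after turn [ -79.6 -293.5   21.7]
 shift now [  64.6 -297.2   21.4]
```

```bash
python3 -m pendant '[[1,[0,0,0],[0,0,7]],[1,[0,0,0],[0,0,7]],[1,[0,0,0],[0,0,7]],[1,[0,0,0],[0,0,6.5]],[1,[-20,0,0],[0,0,0]],[1,[-20,0,0],[0,0,0]],[1,[-20,0,0],[0,0,0]],[1,[-20,0,0],[0,0,0]],[1,[0,0,0],[0,0,0]]]'
python3 -c "from h import *;to(572.0,69,200,85.8)"
```

```text
clock: 5.15
ee_pos: [0.5912, 0.3574, 0.2075]
ee_rot: [-0.175, -3.126, 0.007]
ft_force: [0.3, 0.2, -2.6]
width: 0.0215
t 5.15 p [591.2 357.4 207.5] yaw 83.6 F [ 0.3  0.2 -2.6] w 21.5 j [ 0.44  0.23  1.46  0.    1.47 -1.02]
 turn [-0.3 -0.6 -2.2]
 shift after turn [  -1.9 -289.     7.5]
 shift now [ -13.1 -288.7    8.9]
```

```bash
python3 -m pendant '[[1,[0,-15,0],[-0.3,-0.6,-2.2]],[1,[0,-36,0],[0,0,0]],[1,[0,-36,0],[0,0,0]],[1,[0,-36,0],[0,0,0]],[1,[0,-36,0],[0,0,0]],[1,[0,-36,0],[0,0,0]],[1,[0,-36,0],[0,0,0]],[1,[0,-36,0],[0,0,0]],[1,[0,-15,0],[0,0,0]],[1,[0,0,0],[0,0,0]]]'
python3 - <<'E'
from h import *; from plant import *
to(572.0,69,120,85.8)
for n in("scene","side"):
    c=camera(n); pickle.dump(c,open(n+'1.pkl','wb'))
    cv2.imwrite(f'pics/{n}1.png',cv2.resize(c['image'][180:380,200:460],(780,600))[:,:,::-1])
E
```

```text
clock: 6.15
ee_pos: [0.5589, 0.0691, 0.2018]
ee_rot: [-0.128, -3.124, 0.001]
ft_force: [0.0, 0.5, -2.4]
width: 0.0213
t 6.15 p [558.9  69.1 201.8] yaw 85.3 F [ 0.   0.5 -2.4] w 21.3 j [-0.01 -0.06  1.78 -0.    1.44 -1.5 ]
 turn [-0.1 -0.8 -0.5]
 shift after turn [-13.    0.8  81.8]
 shift now [-14.2   1.   81.6]
```

View pics/side1.png

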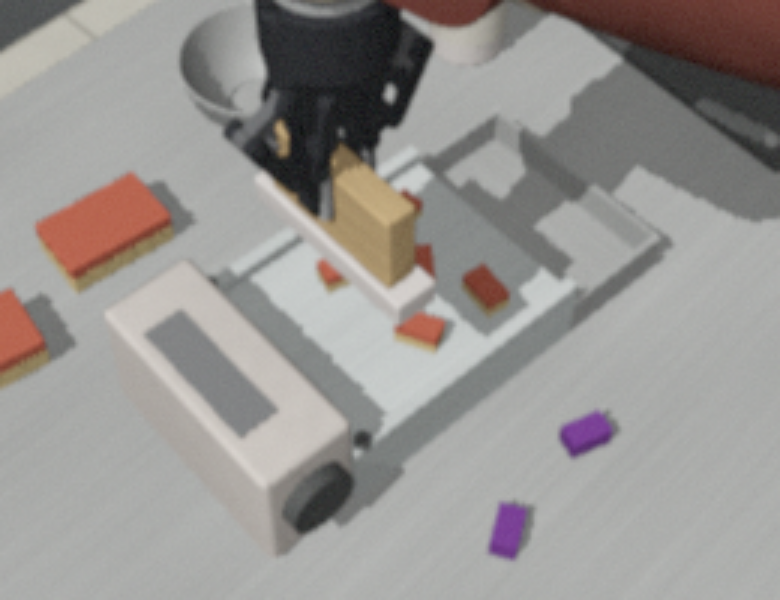

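The side crop shows the scraper held level above the bed, with the trimmings below and beside it. I'll check the channel's centre line and the scraper's offset in the hand.

```bash
python3 - <<'E'
from h import *
a=np.radians(-4.2); X=np.array([np.cos(a),np.sin(a)]); Y=np.array([-X[1],X[0]])
for n in('scene','side'):
    c=pickle.load(open(n+'.pkl','rb')); P=xyz(c).reshape(-1,3)*1000; q=P[:,:2]-[567.4,11.4]; x,y=q@X,q@Y; z=P[:,2]
    for s in(-1,1):
        m=(z>53)&(z<60)&(abs(x*s-80)<9)&(y>-85)&(y<100)
        for lo,hi in((-85,-40),(-40,5),(5,50),(50,100)):
            k=m&(y>lo)&(y<hi); print(n,s,lo,k.sum(),np.percentile(x[k],[3,50,97]).round(1) if k.sum()>5 else '')
    k=(abs(z-45)<3)&(abs(x)<60)&(y<0)&(y>-120); print('open end y',np.percentile(y[k],[0.5,2]).round(1))
    h=(z>94)&(z<106)&(abs(x)<90)&(y>90)&(y<200); print('head',np.percentile(x[h],[1,99]).round(1),np.percentile(y[h],[1,99]).round(1))
    c=pickle.load(open(n+'1.pkl','rb')); P=xyz(c).reshape(-1,3)*1000; q=P[:,:2]-[558.9,69.1]; x,y=q@X,q@Y; z=P[:,2]
    f=(z>152)&(z<182)&(abs(x)<90)&(abs(y)<19); print('foot',f.sum(),np.percentile(x[f],[0.5,99.5]).round(1),np.percentile(y[f],[1,99]).round(1),np.percentile(z[f],[1,50,99]).round(0))
    f&=(abs(x)>50)
    l=np.polyfit(x[f&(z>172)],y[f&(z>172)],1) if (f&(z>172)).sum()>5 else 0; print('tilt fit',l)
E
```

```text
scene -1 -85 78 [-85.6 -80.5 -75.5]
scene -1 -40 79 [-85.6 -79.9 -74.3]
scene -1 5 78 [-85.7 -80.1 -74.5]
scene -1 50 89 [-85.9 -79.6 -74.5]
scene 1 -85 80 [74.4 79.2 84.3]
scene 1 -40 83 [74.4 79.7 84.4]
scene 1 5 91 [74.3 79.9 84.5]
scene 1 50 89 [75.2 80.  84.8]
open end y [-91.2 -89.9]
head [-81.1  83.3] [111.4 179. ]
foot 558 [-69.3  64.9] [-13.2  16.6] [160. 176. 182.]
tilt fit [-0.07612453  6.05525577]
side -1 -85 102 [-86.  -80.9 -75.6]
side -1 -40 109 [-86.1 -81.4 -75.2]
side -1 5 116 [-85.5 -80.7 -75.1]
side -1 50 126 [-85.5 -81.1 -75. ]
side 1 -85 88 [73.6 78.4 84.3]
side 1 -40 92 [73.5 78.5 85.3]
side 1 5 99 [73.8 78.1 85.1]
side 1 50 95 [74.3 78.7 84.9]
open end y [-90.  -88.7]
head [-84.3  80.2] [112.5 179.6]
foot 601 [-71.1  62.9] [-10.5  18.2] [161. 177. 182.]
tilt fit [ 0.08183376 10.10071827]
```

```bash
python3 -m pendant '[[1,[-14,6,15],[0,-0.8,-0.5]],[1,[0,0,20],[0,0,0]],[1,[0,0,20],[0,0,0]],[1,[0,0,10],[0,0,0]],[1,[0,0,0],[0,0,0]]]'
python3 -c "from h import *;to(574.2,76,110,85.8)"
```

```text
clock: 6.75
ee_pos: [0.5747, 0.0836, 0.1359]
ee_rot: [0.101, 3.138, 0.005]
ft_force: [-0.0, -0.9, -2.7]
width: 0.0218
t 6.75 p [574.7  83.6 135.9] yaw 86.3 F [-0.  -0.9 -2.7] w 21.8 j [ 0.01  0.02  1.81  0.    1.31 -1.49]
 turn [0.2 0.1 0.5]
 shift after turn [-0.  -7.6 25.9]
 shift now [ 0.1 -7.7 25.9]
```

```bash
python3 -m pendant '[[1,[0,-7,15],[0.2,0,0.5]],[1,[0,0,12],[0,0,0]],[1,[0,0,0],[0,0,0]]]'
python3 -c "from h import *;to(574.2,76,90,85.8)"
```

```text
clock: 7.05
ee_pos: [0.5753, 0.0775, 0.1085]
ee_rot: [0.113, 3.135, -0.0]
ft_force: [-0.3, -0.2, -3.2]
width: 0.0214
t 7.05 p [575.3  77.5 108.5] yaw 85.9 F [-0.3 -0.2 -3.2] w 21.4 j [ 0.01  0.05  1.83 -0.    1.26 -1.49]
 turn [-0.   0.3  0.1]
 shift after turn [ 0.9 -1.6 18.5]
 shift now [ 1.  -1.6 18.5]
```

```bash
python3 -m pendant '[[1,[1,-1.5,9],[0,0.3,0]],[1,[0,0,6],[0,0,0]],[1,[0,0,3],[0,0,0]],[1,[0,0,0],[0,0,0]]]'
python3 -c "from h import *;to(574.2,76,90,85.8)"
```

```text
clock: 7.45
ee_pos: [0.5748, 0.0756, 0.0898]
ee_rot: [0.114, 3.139, 0.0]
ft_force: [0.7, 0.1, -2.4]
width: 0.0211
t 7.45 p [574.8  75.6  89.8] yaw 85.8 F [ 0.7  0.1 -2.4] w 21.1 j [ 0.    0.08  1.84  0.    1.23 -1.5 ]
 turn [0. 0. 0.]
 shift after turn [ 0.6  0.4 -0.2]
 shift now [ 0.6  0.4 -0.2]
```

```bash
python3 -m pendant '[[1,[0,-8,0],[0,0,0]],[1,[0,-8,0],[0,0,0]],[1,[0,-8,0],[0,0,0]],[1,[0,-8,0],[0,0,0]],[1,[0,-8,0],[0,0,0]]]'
python3 -c "from h import *;to(562.3,-85.4,90,85.8)"
```

```text
clock: 7.95
ee_pos: [0.5726, 0.0327, 0.0913]
ee_rot: [0.113, 3.137, -0.0]
ft_force: [-0.5, -0.5, -1.8]
width: 0.0213
t 7.95 p [572.6  32.7  91.3] yaw 85.9 F [-0.5 -0.5 -1.8] w 21.3 j [-0.07  0.06  1.85 -0.    1.23 -1.57]
 turn [-0.   0.2  0.1]
 shift after turn [   1.6 -118.5    1.3]
 shift now [   1.8 -118.5    1.3]
```

```bash
python3 -m pendant '[[1,[1.5,-8,1],[0,0.2,0]],[1,[0,-8,0],[0,0,0]],[1,[0,-8,0],[0,0,0]],[1,[0,-8,0],[0,0,0]],[1,[0,-8,0],[0,0,0]]]'
python3 -c "from h import *;to(562.3,-85.4,90,85.8)"
```

```text
clock: 8.45
ee_pos: [0.5679, -0.011, 0.0905]
ee_rot: [-0.115, -3.139, -0.001]
ft_force: [-0.2, 0.2, -1.9]
width: 0.0213
t 8.45 p [567.9 -11.   90.5] yaw 85.8 F [-0.2  0.2 -1.9] w 21.3 j [-0.15  0.05  1.86  0.    1.23 -1.65]
 turn [ 0. -0.  0.]
 shift after turn [  0.1 -74.6   0.5]
 shift now [  0.1 -74.6   0.5]
```

```bash
python3 -m pendant '[[1,[0,-8,0.5],[0,0,0]],[1,[0,-8,0],[0,0,0]],[1,[0,-8,0],[0,0,0]],[1,[0,-8,0],[0,0,0]]]'
python3 -c "from h import *;to(562.3,-85.4,90,85.8)"
```

```text
clock: 8.85
ee_pos: [0.5654, -0.0458, 0.09]
ee_rot: [-0.115, -3.139, -0.001]
ft_force: [-0.6, 0.6, -1.7]
width: 0.0216
t 8.85 p [565.4 -45.8  90. ] yaw 85.8 F [-0.6  0.6 -1.7] w 21.6 j [-0.21  0.05  1.87  0.    1.23 -1.71]
 turn [ 0. -0.  0.]
 shift after turn [  0.2 -39.7   0. ]
 shift now [  0.2 -39.7  -0. ]
```

```bash
python3 - <<'E'
from h import *; from plant import *
c=camera('scene'); pickle.dump(c,open('scene2.pkl','wb'))
cv2.imwrite('pics/scene2.png',cv2.resize(c['image'][180:380,230:490],(780,600))[:,:,::-1])
E
```

```text
(no output)
```

View pics/scene2.png

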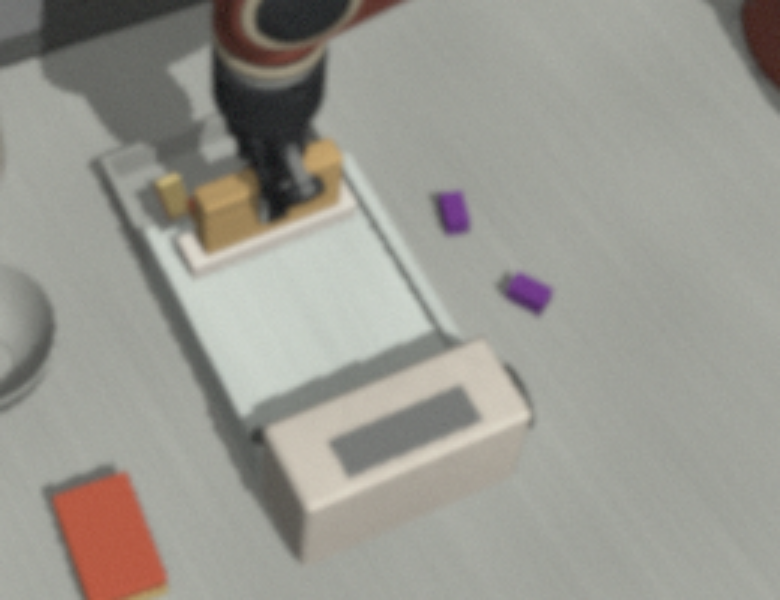

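The scene crop shows a clear bed behind the scraper and one trimming already tipping over the open end at about (172,195). I'll finish the sweep.

```bash
python3 -m pendant '[[1,[0,-7,0],[0,0,0]],[1,[0,-7,0],[0,0,0]],[1,[0,-7,0],[0,0,0]],[1,[0,-7,0],[0,0,0]],[1,[0,-7,0],[0,0,0]],[1,[0,-5,0],[0,0,0]],[1,[0,0,0],[0,0,0]],[1,[0,0,0],[0,0,0]],[1,[0,0,0],[0,0,0]]]'
python3 - <<'E'
from h import *; from plant import *
to(562.3,-85.4,90,85.8)
for n in('scene','side'):
    c=camera(n); pickle.dump(c,open(n+'3.pkl','wb'))
    u,v=(230,150) if n=='scene' else (300,150)
    cv2.imwrite(f'pics/{n}3.png',cv2.resize(c['image'][v:v+200,u:u+200],(600,600))[:,:,::-1])
cv2.imwrite('pics/both3.png',cv2.resize(np.hstack([cv2.imread('pics/scene3.png'),cv2.imread('pics/side3.png')]),(800,400)))
E
```

```text
clock: 9.8
ee_pos: [0.562, -0.0911, 0.0899]
ee_rot: [-0.117, -3.139, 0.001]
ft_force: [0.4, 0.3, -2.7]
width: 0.021
t 9.8 p [562.  -91.1  89.9] yaw 85.7 F [ 0.4  0.3 -2.7] w 21.0 j [-0.29  0.05  1.86 -0.    1.23 -1.79]
 turn [-0.  -0.  -0.1]
 shift after turn [ 0.1  5.7 -0.1]
 shift now [ 0.1  5.7 -0.1]
```

View pics/both3.png

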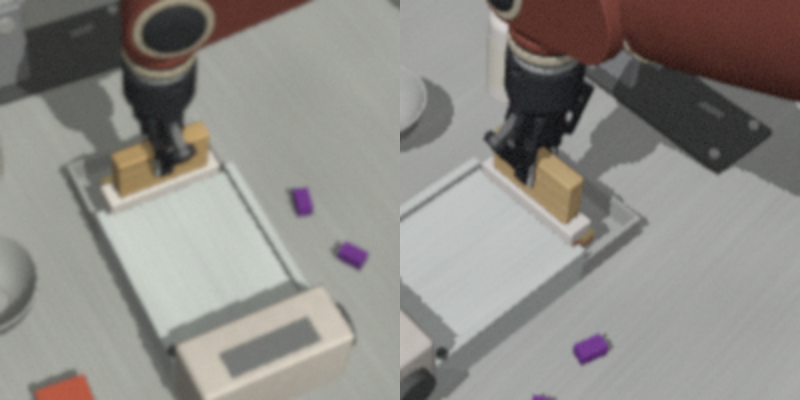

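The bed is clear, and one trimming shows at the tray's near corner in the side view. I'll lift the scraper and look into the tray.

```bash
python3 -m pendant '[[1,[0,0,-8],[0,0,0]],[1,[0,0,-20],[0,0,0]],[1,[0,0,-30],[0,0,0]],[1,[0,0,-30],[0,0,0]],[1,[0,0,-20],[0,0,0]],[1,[0,36,0],[0,0,0]],[1,[0,36,0],[0,0,0]],[1,[0,36,0],[0,0,0]],[1,[0,36,0],[0,0,0]],[1,[0,0,0],[0,0,0]]]'
python3 - <<'E'
from h import *; from plant import *
to(562.3,-85.4,90,85.8)
ims=[]
for n in('scene','side'):
    c=camera(n); pickle.dump(c,open(n+'4.pkl','wb'))
    u,v=(230,180) if n=='scene' else (320,190)
    ims.append(cv2.resize(c['image'][v:v+120,u:u+120],(400,400))[:,:,::-1])
cv2.imwrite('pics/both4.png',np.hstack(ims))
E
```

```text
clock: 10.9
ee_pos: [0.5741, 0.0586, 0.2095]
ee_rot: [0.118, 3.133, 0.0]
ft_force: [0.1, -0.5, -2.2]
width: 0.0214
t 10.9 p [574.1  58.6 209.5] yaw 85.7 F [ 0.1 -0.5 -2.2] w 21.4 j [-0.03 -0.05  1.75  0.    1.43 -1.52]
 turn [ 0.   0.4 -0.1]
 shift after turn [   1.2 -144.4  119.5]
 shift now [   1.7 -144.5  119.4]
```

View pics/both4.png

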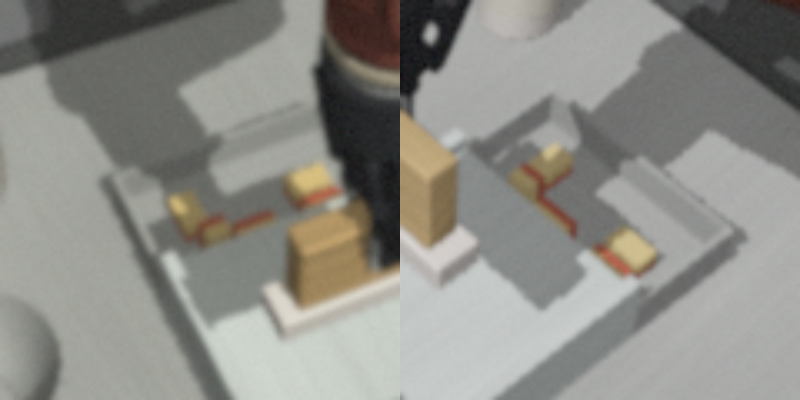

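```bash
python3 - <<'E'
from h import *
a=np.radians(-4.2); X=np.array([np.cos(a),np.sin(a)]); Y=np.array([-X[1],X[0]])
for n in('scene','side'):
    c=pickle.load(open(n+'4.pkl','rb')); P=xyz(c)*1000; q=P[...,:2]-[567.4,11.4]; x,y=q@X,q@Y; z=P[...,2]
    hsv=cv2.cvtColor(c['image'],cv2.COLOR_RGB2HSV); 
    m=(((hsv[...,1]>70)&(abs(x)<90)&(y>-190)&(y<-60)&(z<70)&(z>-5))*1).astype(np.uint8)
    N,L,S,C=cv2.connectedComponentsWithStats(m)
    for i in range(1,N):
        k=L==i
        if S[i,4]>8: print(n,C[i].round(),S[i,4],'x',np.percentile(x[k],[2,98]).round(),'y',np.percentile(y[k],[2,98]).round(),'z',np.percentile(z[k],[2,50,98]).round())
    ROI=(230,180) if n=='scene' else (320,190)
    u,v=ROI; im=cv2.resize(c['image'][v+40:v+90,u+25:u+105] if n=='scene' else c['image'][v+25:v+95,u+15:u+105],(400,300),interpolation=cv2.INTER_CUBIC)
    im=np.clip(im.astype(float)*1.5,0,255).astype(np.uint8); cv2.imwrite(f'pics/z{n}.png',im[:,:,::-1])
cv2.imwrite('pics/z4.png',np.hstack([cv2.imread('pics/zscene.png'),cv2.imread('pics/zside.png')]))
E
```

```text
scene [323. 236.] 151 x [-58. -30.] y [-138. -107.] z [10. 22. 28.]
scene [292. 246.] 218 x [-6. 52.] y [-155. -104.] z [ 6. 24. 40.]
side [363. 245.] 230 x [-9. 49.] y [-152. -102.] z [ 8. 24. 39.]
side [387. 266.] 168 x [-59. -30.] y [-137. -105.] z [10. 22. 27.]
```

View pics/z4.png

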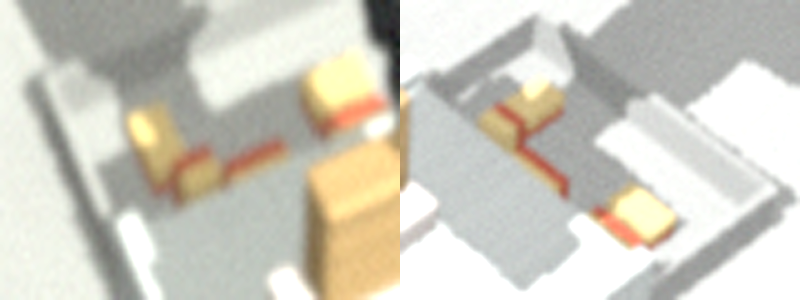

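The enlarged crops show the trimmings in the tray: a group of three at (150–270,160) on the left picture, and a cream-topped one with a red one at its foot at (345,100). Every coloured point lies at y ≤ -102, past the bed end, and is 40 mm high or lower. The bed is clear, so I'll put the scraper back.

```bash
python3 -m pendant '[[1,[4,20,0],[0,0,0]],[1,[9,35,0],[0,0,0]],[1,[9,35,0],[0,0,0]],[1,[9,35,0],[0,0,0]],[1,[9,35,0],[0,0,0]],[1,[9,35,0],[0,0,0]],[1,[9,35,0],[0,0,0]],[1,[9,35,0],[0,0,0]],[1,[9,20,0],[0,0,0]],[1,[0,0,0],[0,0,0]]]'
python3 -c "from h import *;to(517.6,369.2,60,85.8)"
```

```text
clock: 12.0
ee_pos: [0.5246, 0.3441, 0.2092]
ee_rot: [0.149, 3.129, -0.01]
ft_force: [0.3, -0.2, -1.6]
width: 0.0216
t 12.0 p [524.6 344.1 209.2] yaw 84.5 F [ 0.3 -0.2 -1.6] w 21.6 j [ 0.47  0.07  1.63 -0.01  1.43 -1.01]
 turn [-0.4  0.5 -1.3]
 shift after turn [  8.9  24.5 149.2]
 shift now [ 10.8  25.2 149. ]
```

```bash
python3 -m pendant '[[1,[10,20,0],[-0.4,0.5,-1.3]],[1,[0,0,25],[0,0,0]],[1,[0,0,30],[0,0,0]],[1,[0,0,30],[0,0,0]],[1,[0,0,25],[0,0,0]],[1,[0,0,0],[0,0,0]]]'
python3 -c "from h import *;to(517.6,369.2,46,85.8)"
```

```text
clock: 12.6
ee_pos: [0.5228, 0.3576, 0.0988]
ee_rot: [0.125, 3.133, -0.002]
ft_force: [-0.7, -0.1, -2.9]
width: 0.0213
t 12.6 p [522.8 357.6  98.8] yaw 85.4 F [-0.7 -0.1 -2.9] w 21.3 j [ 0.48  0.18  1.7  -0.    1.25 -1.01]
 turn [-0.   0.4 -0.4]
 shift after turn [ 6.  11.2 52.8]
 shift now [ 6.4 11.2 52.7]
```

```bash
python3 -m pendant '[[1,[6,11,15],[0,0.4,-0.4]],[1,[0,0,20],[0,0,0]],[1,[0,0,10],[0,0,0]],[1,[0,0,0],[0,0,0]]]'
python3 -c "from h import *;to(517.6,369.2,44,85.8)"
```

```text
clock: 13.0
ee_pos: [0.5212, 0.369, 0.056]
ee_rot: [0.119, 3.135, 0.004]
ft_force: [0.1, 0.2, -3.1]
width: 0.0215
t 13.0 p [521.2 369.   56. ] yaw 85.6 F [ 0.1  0.2 -3.1] w 21.5 j [ 0.5   0.24  1.71 -0.    1.18 -1.  ]
 turn [ 0.1  0.2 -0.2]
 shift after turn [ 3.7 -0.  12. ]
 shift now [ 3.7 -0.1 11.9]
```

```bash
python3 -m pendant '[[1,[0,0,6],[0,0.2,0]],[1,[0,0,4],[0,0,0]],[1,[0,0,2],[0,0,0]],[1,[0,0,0],[0,0,0]]]'
python3 -c "from h import *;to(517.6,369.2,43.3,85.8)"
```

```text
clock: 13.4
ee_pos: [0.5234, 0.3703, 0.0467]
ee_rot: [0.119, 3.135, 0.008]
ft_force: [-1.2, -0.0, -2.1]
width: 0.0215
t 13.4 p [523.4 370.3  46.7] yaw 85.6 F [-1.2 -0.  -2.1] w 21.5 j [ 0.5   0.26  1.71  0.    1.17 -1.  ]
 turn [ 0.3  0.3 -0.2]
 shift after turn [ 5.7 -1.5  3.4]
 shift now [ 5.7 -1.6  3.3]
```

```bash
python3 -m pendant '[[1,[0,0,1.5],[0.3,0.3,0]],[1,[0,0,1.5],[0,0,0]],[1,[0,0,1],[0,0,0]]]'
python3 -c "from h import *;to(517.6,369.2,43.3,85.8)"
```

```text
clock: 13.7
ee_pos: [0.5241, 0.3708, 0.0437]
ee_rot: [0.119, 3.139, 0.001]
ft_force: [-0.1, -0.1, -2.2]
width: 0.0214
t 13.7 p [524.1 370.8  43.7] yaw 85.6 F [-0.1 -0.1 -2.2] w 21.4 j [ 0.5   0.27  1.7   0.    1.17 -1.  ]
 turn [ 0.1  0.  -0.2]
 shift after turn [ 6.4 -2.   0.4]
 shift now [ 6.4 -2.1  0.4]
```

```bash
python3 -m pendant '[[1,[0,0,1],[0,0,0]],[1,[0,0,1],[0,0,0]]]'
python3 -c "from h import *;to(517.6,369.2,43.3,85.8)"
```

```text
clock: 13.9
ee_pos: [0.5241, 0.3709, 0.0435]
ee_rot: [-0.119, -3.139, -0.001]
ft_force: [-5.3, -3.6, 5.7]
width: 0.0211
t 13.9 p [524.1 370.9  43.5] yaw 85.6 F [-5.3 -3.6  5.7] w 21.1 j [ 0.5   0.27  1.7   0.    1.17 -1.  ]
 turn [ 0.  -0.  -0.2]
 shift after turn [ 6.4 -2.2  0.2]
 shift now [ 6.4 -2.2  0.2]
```

```bash
python3 -m pendant '[[0.2,[0,0,0],[0,0,0]],[-0.3,[0,0,0],[0,0,0]],[-1,[0,0,0],[0,0,0]],[-1,[0,0,0],[0,0,0]],[-1,[0,0,0],[0,0,0]],[-1,[0,0,0],[0,0,0]],[-1,[0,0,0],[0,0,0]]]'
python3 -c "from h import *;to(517.6,369.2,43.3,85.8)"
```

```text
clock: 14.6
ee_pos: [0.5259, 0.3718, 0.0445]
ee_rot: [0.119, 3.135, 0.005]
ft_force: [0.8, -0.2, 0.4]
width: 0.0855
t 14.6 p [525.9 371.8  44.5] yaw 85.7 F [ 0.8 -0.2  0.4] w 85.5 j [ 0.5   0.27  1.7   0.    1.17 -1.  ]
 turn [ 0.2  0.2 -0.1]
 shift after turn [ 8.1 -3.2  1.2]
 shift now [ 8.1 -3.2  1.1]
```

```bash
python3 -m pendant '[[-1,[0,0,-10],[0,0,0]],[-1,[0,0,-25],[0,0,0]],[-1,[0,0,-30],[0,0,0]],[-1,[0,0,-35],[0,0,0]],[-1,[0,0,-40],[0,0,0]],[-1,[0,0,-40],[0,0,0]],[1,[0,0,-20],[0,0,0]],[1,[0,0,0],[0,0,0]]]'
python3 - <<'E'
from h import *; from plant import *
to(524,-355,260,85.8)
ims=[]; a=np.radians(-4.2); X=np.array([np.cos(a),np.sin(a)]); Y=np.array([-X[1],X[0]])
for n,(u,v) in dict(scene=(255,200),side=(345,205)).items():
    c=camera(n); pickle.dump(c,open(n+'5.pkl','wb')); P=xyz(c)
    r=(400,360,490,445) if n=='scene' else (160,375,265,460)
    print('scraper grip top',box(c,P,r,.07,.09))
    im=cv2.resize(c['image'][v:v+70,u:u+90],(400,311),interpolation=cv2.INTER_CUBIC)[:,:,::-1]; ims.append(np.clip(im*1.4,0,255).astype(np.uint8))
cv2.imwrite('pics/both5.png',np.hstack(ims))
E
```

```text
clock: 15.4
ee_pos: [0.5242, 0.3708, 0.2557]
ee_rot: [0.119, 3.135, 0.005]
ft_force: [0.9, -0.3, 0.1]
width: 0.0591
t 15.4 p [524.2 370.8 255.7] yaw 85.7 F [ 0.9 -0.3  0.1] w 59.1 j [ 0.5   0.08  1.55  0.    1.51 -1.  ]
 turn [ 0.2  0.2 -0.1]
 shift after turn [ -53.  -723.8   -4.3]
 shift now [ -54.9 -723.7   -6.5]
scraper grip top (731, array([522.7, 371.6]), array([ 23.6, 110.6]), 85.2, np.float64(80.0))
scraper grip top (926, array([521.6, 372.6]), array([ 22. , 110.8]), 85.5, np.float64(80.6))
```

View pics/both5.png

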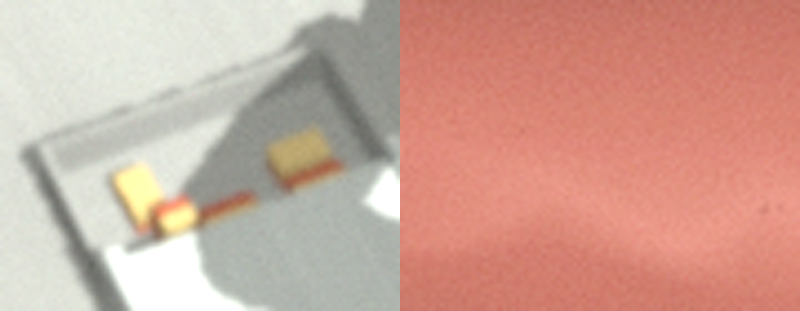

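Left panel: all five trimmings are in the tray, at (135,195), (175,215), (230,207), (300,150) and (315,175). The arm blocks the side view. The grip top measures 80 mm, so the scraper stands upright. Next is the lever.

```bash
python3 -m pendant '[[1,[-3,-25,0],[0,0,0]],[1,[-3,-45,0],[0,0,0]],[1,[-3,-45,0],[0,0,0]],[1,[-3,-45,0],[0,0,0]],[1,[-3,-45,0],[0,0,0]],[1,[-3,-45,0],[0,0,0]],[1,[-3,-45,0],[0,0,0]],[1,[-3,-45,0],[0,0,0]],[1,[-3,-45,0],[0,0,0]],[1,[0,0,0],[0,0,0]]]'
python3 -c "from h import *;to(524,-355,240,85.8)"
```

```text
clock: 16.5
ee_pos: [0.5085, -0.0298, 0.2237]
ee_rot: [-0.11, -3.097, 0.01]
ft_force: [-0.0, 0.2, -0.6]
width: 0.0001
t 16.5 p [508.5 -29.8 223.7] yaw 85.9 F [-0.   0.2 -0.6] w 0.1 j [-0.2  -0.19  1.86 -0.01  1.52 -1.7 ]
 turn [-0.4 -2.4  0.1]
 shift after turn [ -39.3 -323.2  -16.3]
 shift now [ -37.9 -323.4  -15.4]
```

```bash
python3 -m pendant '[[1,[-6,-25,-8],[-0.4,-2.4,0]],[1,[-6,-40,-8],[0,0,0]],[1,[-6,-40,0],[0,0,0]],[1,[-6,-40,0],[0,0,0]],[1,[-6,-40,0],[0,0,0]],[1,[-6,-40,0],[0,0,0]],[1,[-6,-40,0],[0,0,0]],[1,[0,-30,0],[0,0,0]],[1,[0,0,0],[0,0,0]]]'
python3 - <<'E'
from h import *
to(524,-355,200,84)
# refine stand pose from first pictures
for n in('scene','side'):
    c=pickle.load(open(n+'.pkl','rb')); P=xyz(c)*1000; v,u=np.mgrid[:480,:640]
    a=np.radians(-6); X=np.array([np.cos(a),np.sin(a)]); Y=np.array([-X[1],X[0]]); q=P[...,:2]-[567.9,-360.4]; x,y,z=q@X,q@Y,P[...,2]
    k=(abs(z-12)<4)&(abs(x)<140)&(abs(y)<70)&(c['image'].sum(-1)<250); print(n,'plate',np.percentile(x[k],[.5,99.5]).round(1),np.percentile(y[k],[.5,99.5]).round(1))
    k=(z>136)&(z<148)&(x>20)&(x<110)&(abs(y)<50); print('cheek',np.percentile(x[k],[1,99]).round(1),np.percentile(y[k],[1,99]).round(1))
    k=(z>135)&(z<185)&(x<20)&(x>-110)&(abs(y)<40)&(c['image'].sum(-1)<120); print('pad',np.percentile(x[k],[1,99]).round(1),np.percentile(y[k],[1,99]).round(1),np.percentile(z[k],[1,50,99]).round(1))
E
```

```text
clock: 17.4
ee_pos: [0.5239, -0.3278, 0.2137]
ee_rot: [-0.103, -3.111, -0.031]
ft_force: [0.0, 0.2, 0.2]
width: -0.0002
t 17.4 p [ 523.9 -327.8  213.7] yaw 86.2 F [0.  0.2 0.2] w -0.2 j [-0.68  0.07  1.62 -0.    1.48 -2.18]
 turn [ 1.  -1.7  2.2]
 shift after turn [ -2.9 -27.1  13.7]
 shift now [ -2.3 -27.4  13.2]
scene plate [-114.4  106.4] [-46.3  51.8]
cheek [21.4 92. ] [-32.   34.1]
pad [-63.1 -19.7] [-12.6  19.8] [148.6 161.5 171.9]
side plate [-118.4  115.7] [-45.9  52.2]
cheek [21.5 92.9] [-30.1  34.5]
pad [-70.1 -21.1] [-10.4  20.4] [146.9 162.3 171.3]
```

```bash
python3 -m pendant '[[1,[-1,-25,12],[1,-1.7,2]],[1,[0,0,12],[0,0,0]],[1,[0,0,0],[0,0,0]]]'
python3 -c "from h import *;to(522.5,-353.1,175,84)"
```

```text
clock: 17.7
ee_pos: [0.5223, -0.3484, 0.1822]
ee_rot: [-0.158, -3.132, -0.013]
ft_force: [0.1, 0.6, 0.2]
width: 0.0002
t 17.7 p [ 522.3 -348.4  182.2] yaw 84.2 F [0.1 0.6 0.2] w 0.2 j [-0.71  0.1   1.65  0.    1.41 -2.18]
 turn [ 0.5 -0.4  0.2]
 shift after turn [-0.7 -4.6  7.2]
 shift now [-0.8 -4.7  7.1]
```

```bash
python3 -m pendant '[[1,[0,-5,6],[0.5,-0.4,0]],[1,[0,0,4],[0,0,0]],[1,[0,0,4],[0,0,0]],[1,[0,0,3],[0,0,0]],[1,[0,0,0],[0,0,0]]]'
python3 -c "from h import *;to(522.5,-353.1,129,84)"
```

```text
clock: 18.2
ee_pos: [0.523, -0.35, 0.1648]
ee_rot: [0.15, 3.137, -0.001]
ft_force: [-0.7, -0.8, 2.5]
width: 0.0001
t 18.2 p [ 523.  -350.   164.8] yaw 84.5 F [-0.7 -0.8  2.5] w 0.1 j [-0.71  0.11  1.67 -0.    1.37 -2.18]
 turn [-0.   0.   0.5]
 shift after turn [ 0.1 -3.1 35.8]
 shift now [ 0.2 -3.1 35.8]
```

Contact shows at z = 165 mm with about 2.5 N, as the geometry predicts. Now I'll press down gently.

```bash
python3 -m pendant '[[1,[0,-2,5],[0,0,0]],[1,[0,0,5],[0,0,0]],[1,[0,0,5],[0,0,0]],[1,[0,0,5],[0,0,0]],[1,[0,0,0],[0,0,0]]]'
python3 -c "from h import *;to(522.5,-353.1,129,84)"
```

```text
clock: 18.7
ee_pos: [0.5237, -0.353, 0.1477]
ee_rot: [0.15, 3.135, -0.005]
ft_force: [-0.6, 0.8, 4.5]
width: -0.0001
t 18.7 p [ 523.7 -353.   147.7] yaw 84.5 F [-0.6  0.8  4.5] w -0.1 j [-0.71  0.13  1.68 -0.    1.33 -2.19]
 turn [-0.2  0.2  0.5]
 shift after turn [ 1.2 -0.2 18.7]
 shift now [ 1.2 -0.1 18.7]
```

```bash
python3 -m pendant '[[1,[0,0,5],[0,0.2,0]],[1,[0,0,5],[0,0,0]],[1,[0,0,4],[0,0,0]],[1,[0,0,3],[0,0,0]],[1,[0,0,0],[0,0,0]]]'
python3 -c "from h import *;to(522.5,-353.1,129,84)"
```

```text
clock: 19.2
ee_pos: [0.5225, -0.3534, 0.1333]
ee_rot: [-0.151, -3.134, 0.004]
ft_force: [-2.5, 2.6, 6.7]
width: -0.0001
t 19.2 p [ 522.5 -353.4  133.3] yaw 84.5 F [-2.5  2.6  6.7] w -0.1 j [-0.71  0.14  1.68 -0.    1.32 -2.18]
 turn [-0.1 -0.2  0.5]
 shift after turn [0.  0.3 4.3]
 shift now [0.  0.3 4.3]
```

```bash
python3 -m pendant '[[1,[0,0,3],[0,0,0]],[1,[0,0,2.5],[0,0,0]],[1,[0,0,0],[0,0,0]],[1,[0,0,0],[0,0,0]]]'
python3 - <<'E'
from h import *; from plant import *
to(522.5,-353.1,128.5,84)
ims=[]
for n,(u,v) in dict(scene=(180,80),side=(380,100)).items():
    c=camera(n); P=xyz(c)*1000; pickle.dump(c,open(n+'6.pkl','wb'))
    ims.append(cv2.resize(c['image'][v:v+150,u:u+150],(400,400),interpolation=cv2.INTER_CUBIC)[:,:,::-1])
    a=np.radians(-6); X=np.array([np.cos(a),np.sin(a)]); Y=np.array([-X[1],X[0]]); q=P[...,:2]-[568.1,-357.9]; x,y,z=q@X,q@Y,P[...,2]
    k=(x<-18)&(x>-90)&(abs(y)<19)&(z<142)&(z>100)&(c['image'].sum(-1)<150); print(n,k.sum(),np.percentile(z[k],[5,50,95]).round(1), np.percentile(x[k],[2,98]).round(1))
cv2.imwrite('pics/both6.png',np.hstack(ims))
E
```

```text
clock: 19.6
ee_pos: [0.5223, -0.3534, 0.1308]
ee_rot: [-0.152, -3.133, 0.002]
ft_force: [-2.5, 2.3, 6.7]
width: 0.0
t 19.6 p [ 522.3 -353.4  130.8] yaw 84.5 F [-2.5  2.3  6.7] w 0.0 j [-0.71  0.15  1.68 -0.    1.31 -2.18]
 turn [-0.1 -0.3  0.5]
 shift after turn [-0.2  0.4  2.3]
 shift now [-0.2  0.4  2.3]
scene 155 [122.5 130.1 134.5] [-70.7 -24.7]
side 248 [120.  129.6 133.4] [-76.6 -25.6]
```

View pics/both6.png

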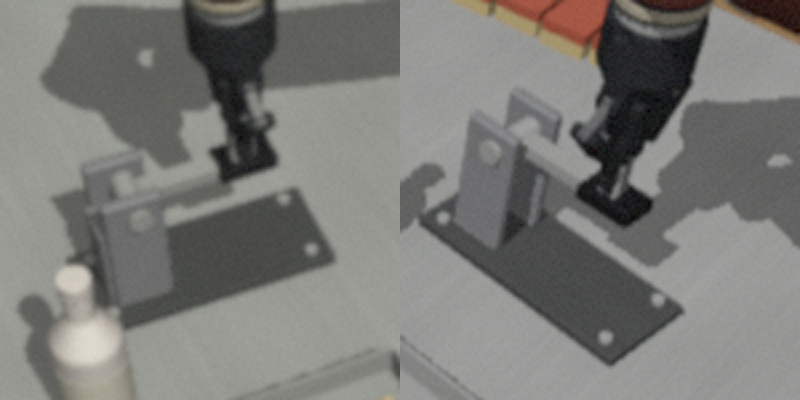

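The fingertips rest on the pad, which is nearly level at about 130 mm. I'll go 2 mm further, then check the tray, scraper and bystanders numerically.

```bash
python3 -m pendant '[[1,[0,0,2.5],[0,0,0]],[1,[0,0,1],[0,0,0]],[1,[0,0,0],[0,0,0]],[1,[0,0,0],[0,0,0]],[1,[0,0,0],[0,0,0]]]'
python3 - <<'E'
from h import *; from plant import *
to(522.5,-353.1,128.5,84)
a=np.radians(-4.2); X=np.array([np.cos(a),np.sin(a)]); Y=np.array([-X[1],X[0]])
for n in('scene','side'):
    c=camera(n); P=xyz(c)*1000; c0=pickle.load(open(n+'.pkl','rb')); q=P[...,:2]-[567.4,11.4]; x,y=q@X,q@Y; z=P[...,2]
    hsv=cv2.cvtColor(c['image'],cv2.COLOR_RGB2HSV)
    k=(hsv[...,1]>80)&(abs(x)<100)&(y<110)&(y>-190)&(z<70)&(z>-5)&((hsv[...,0]<35)|(hsv[...,0]>170))
    print(n,k.sum(),'x',np.percentile(x[k],[1,99]).round(),'y',np.percentile(y[k],[1,99]).round(),'z',np.percentile(z[k],[1,99]).round())
    print(box(c,P/1000,(400,360,490,445) if n=='scene' else (160,375,265,460),.07,.09))
    d=cv2.absdiff(c['image'],c0['image']).max(-1); 
    for nm,r in (dict(bowl=(188,262,250,320),bottle=(198,178,232,246),sa=(245,335,288,388),sb=(285,383,328,437)) if n=='scene' else dict(bowl=(258,180,316,226),bottle=(340,128,372,202),sa=(210,236,260,278),sb=(164,276,218,320))).items(): print(nm,d[r[1]:r[3],r[0]:r[2]].mean().round(1),end=' ')
    print()
to(522.5,-353.1,128.5,84)
E
```

```text
clock: 20.2
ee_pos: [0.5224, -0.3534, 0.1317]
ee_rot: [-0.152, -3.133, 0.001]
ft_force: [-2.9, 2.6, 6.6]
width: -0.0002
t 20.2 p [ 522.4 -353.4  131.7] yaw 84.5 F [-2.9  2.6  6.6] w -0.2 j [-0.71  0.15  1.68 -0.    1.32 -2.18]
 turn [-0.1 -0.3  0.5]
 shift after turn [-0.1  0.3  3.2]
 shift now [-0.1  0.4  3.2]
scene 331 x [-58.  52.] y [-153. -103.] z [ 6. 39.]
(728, array([522.9, 371.8]), array([ 22.9, 110. ]), 85.6, np.float64(79.9))
bowl 2.4 bottle 2.4 sa 2.6 sb 2.6 
side 338 x [-59.  48.] y [-151. -102.] z [ 8. 39.]
(933, array([521.2, 372.7]), array([ 22.2, 109.8]), 85.4, np.float64(80.7))
bowl 4.9 bottle 5.0 sa 5.0 sb 4.9 
t 20.3 p [ 522.4 -353.5  131.8] yaw 84.5 F [-2.6  2.8  7.2] w -0.3 j [-0.71  0.15  1.68 -0.    1.32 -2.18]
 turn [-0.1 -0.3  0.5]
 shift after turn [-0.1  0.4  3.3]
 shift now [-0.1  0.4  3.3]
```

```bash
python3 -m pendant '[[1,[0,0,3],[0,0,0]],[1,[0,0,3],[0,0,0]],[1,[0,0,2.5],[0,0,0]]]'
python3 - <<'E'
from h import *; from plant import *
to(522.5,-353.1,128.5,84)
for i in range(5): c=camera('side'); 
to(522.5,-353.1,128.5,84); print(read_state()['dq'].round(4))
E
```

```text
clock: 20.6
ee_pos: [0.522, -0.3534, 0.1264]
ee_rot: [-0.152, -3.131, 0.0]
ft_force: [-3.5, 2.7, 9.2]
width: -0.0001
t 20.6 p [ 522.  -353.4  126.4] yaw 84.5 F [-3.5  2.7  9.2] w -0.1 j [-0.71  0.15  1.69 -0.    1.31 -2.18]
 turn [-0.  -0.4  0.5]
 shift after turn [-0.4  0.4 -2.1]
 shift now [-0.4  0.4 -2.2]
t 20.85 p [ 522.  -353.4  126.4] yaw 84.5 F [-4.4  3.9  8.8] w 0.0 j [-0.71  0.15  1.69 -0.    1.31 -2.18]
 turn [-0.  -0.4  0.5]
 shift after turn [-0.4  0.4 -2.1]
 shift now [-0.4  0.4 -2.1]
[ 0.0016 -0.0002 -0.0008 -0.0007  0.0021  0.0002]
```

```bash
python3 -c "
from plant import *
print(hand_in())"
```

```text
the job is handed in; nothing more can be done
None
```

I swept all five trimmings into the scrap tray with the scraper and stood it back on the bench. I then pressed the lever to about level and handed in at about 21 s while still holding it there; no verdict was reported.

**Last checks**
- **Trimmings:** I counted five in the tray by eye in the scene picture. In the final measurement all their coloured points lay past the bed's open end, at y = -102 to -153 mm and no more than 39 mm above the bench. None were left on the bed. The side camera was blocked by the arm for that count, but it gave the same position ranges later.
- **Scraper:** it stands upright and let go, with its grip top measured at 80 mm. It is about 7 mm from where it started and turned to line up with the planer.
- **Bystanders:** the picture areas around both soap bars, the bowl and the bottle were unchanged.
- **Lever:** the fingertips held still at z = 126.4 mm, pressing with about 9 N. Level would be 128 mm, which puts the lever at roughly 0.33 rad, though I only inferred that angle from the fingertip height. It also showed 2–4 N of sideways force.

**What disagreed:** while I was setting the hold, rows with no movement let the lever creep up about 1 mm. I ended on a pressing row instead, and the pose then stayed constant for 0.25 s.

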